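# Set the headlamp-levelling thumbwheel on a buggy's dash fascia

### The arm

A 7-joint arm with a two-finger parallel gripper is mounted at the origin on the work surface. World frame = base frame: x ahead of the robot, y to its left, z up, the work surface at z = 0. Lengths are in m, angles in rad, forces in N, time in s.
With the tool pointing down it reaches from about 0.425 to 0.925 m from the base axis. Payload 6.8 kg.
Tool frame: the origin (TCP) lies on the centre line of the jaws, within the pads' length; the fingertips stand 25 mm ahead of it and the grasp point (between the pads) lies 6 mm ahead of it (bot.tips_ahead is the distance from the TCP to the fingertips, in m); z points along the fingers, y is the line along which they close (so a half turn about z gives the same grasp; the last joint's range is limited). The gripper opens to 88 mm and grips with 3 to 60 N. Pads are 20 mm wide; open, the fingers measure 115 mm over their backs; the gripper's body (75 mm by 178 mm) begins 61 mm behind the grasp point.
Start: joints at [1.164, 0.477, 0.022, 1.555, -0.011, 1.109, -0.083], TCP at [0.199, -0.645, 0.248] pointing down, gripper open.
Joint ranges: [-2.96, 2.96], [-0.34, 2.1], [-1.41, 1.46], [0.24, 2.44], [-1.37, 4.51], [0.17, 1.92], [-2.96, 2.96]. Speed limits (rad/s): [2.39, 2.39, 3.14, 3.14, 3.14, 3.14, 3.14].

### API

Orientations are given as a unit quaternion [x, y, z, w].
In Python, from plant import bot gives the robot as it stands.
- The arm moves only by the tool move_arm, never from a script. Its argument "commands" is a list of rows, each an object with "linear": the shift along the tool's x, y, z in mm, a list of three; "rot": the turn, a rotation vector about the tool's x, y, z in degrees, a list of three; "grip": the opening, from -1 (shut) to 1 (fully open). In form: [{"linear": [x, y, z], "rot": [ax, ay, az], "grip": grip}, ...]. A call has 1 to 12 rows; each row is the pose to reach, as a shift and turn from the pose commanded when the call began, along the tool's axes at that moment; what a row does not reach only later rows make up. A row lasts 1/12 s, in which the tool goes at most 41.7 mm and 7.16 degrees, less where a joint would pass 70% of its speed; a pose out of reach is approached as far as the arm can. A call with a gripper value outside its range is refused whole. The fingers move at their own pace and stop on an object; "force" is the grip in N (left out, the last holds). Time passes only in rows, so rows that repeat a pose let the fingers close. It gives the time, the measured TCP pose, the force, the opening and the grip force at its end, in the units of the state.
- bot.get_obs(): the state, without advancing time (a new reading comes with each control period).
- bot.get_image(name): name is "scene" or "top" or "wrist"; returns the picture (400x640x3 uint8, blue, green, red); there is no depth.
- bot.camera_params(name): a dict with "camera_matrix" (3x3 intrinsics, pixels), "rvec" (rotation vector, rad) and "tvec" (3), from world to camera coordinates, as OpenCV has them. Camera axes: x right, y down, z forward; pixel columns grow to the right and rows downward; lengths in m; the calibration is good to about 2 mm. A picture is of the moment at which its call begins: read the wrist's pose just before it. camera_params takes no time and is no camera call; for the wrist camera it gives the pose at the moment of the call.
- bot.close_job(): hands the job in; it is judged then, once.
Trained networks look in the newest picture that a camera, given by its name, has taken for a name from the list of things; names that differ only in an ending like _2 or _b are one class to them, and where a whole thing is asked for, a point or a joint stands for the part that bears it (a point fixed in the world has none). Each returns a list of dicts, best first, with "score" (0 to 1); they miss things now and then, are a little off and sometimes report something else, mostly with a low value. They report only what shows in the picture. A call takes as long as a camera call.
- bot.boxes_of(camera, target): "rect" ([left, top, width, height] in pixels, round what is visible of it).
- bot.tip_of(camera, target): "xy" ([column, row] in pixels: a listed point, or the origin of a listed thing).
The state is a dict: "clock": time; "q": joint angles; "dq": joint speeds; "effort": joint torques, N m; "eef_pos": TCP position; "eef_rot": TCP orientation; "contact_force": force on the tool from outside, world axes, zero at the start; "ft_torque": the same for the moment, N m; "width": opening from 0.0 (shut) to 1.0 (fully open); "grip_force": force on a finger pad.
Only numpy, scipy, OpenCV 4.12 (cv2) and the standard library are available. Lean on these libraries where they do the work, as an engineer would, in place of code of your own. Each camera call takes 0.05 s, during which the arm holds its last target. There are 200 camera calls.

### The job

The buggy's dash fascia lies on the bench for its check. With a fingertip, roll the wide headlamp-levelling thumbwheel in its slot towards the row of rocker switches until it reaches its stop, and take the finger away. Leave the narrow dimmer thumbwheel as it is.

Things in the scene. Friction and masses are not known exactly. Their poses are not given: they have to be found in the camera images.
- level_unit: Wide wheel's fixed grey bezel, 76 (x) x 38 x 4 mm, on a fixed black fascia (top 60 mm over the bench, parts on it under 25 mm tall). Origin: centre of the underside, z up, +x to the row of 4 rockers at the fascia's far edge. Slot 52 x 20 mm, centred. Black ribbed wheel: radius 28, 16 mm wide, axle along y 12 mm below the origin, so its rim's top is 16 mm above it. Sprung axle: sinks 5 mm, 1 to 7 N
- level_wheel (a joint): Turn of the wide wheel, rad, stops at 0 and 1.4; grows as the rim's top moves to the rockers (+x of its bezel); 28 mm of rim travel per rad. Rolls by friction under a fingertip pressed on its top (2 to 7 N) and dragged; resists with 0.7 N at the rim, stays where left. A white index rib on the rim is (value - 0.7) rad from the top: 18 mm before it at 0, 18 mm past it, rockers' side, at 1.4.
- dim_unit: Bezel of the narrow dimmer wheel, not to be turned: fixed grey plate 64 (x) x 22 x 4 mm with a 42 x 9 mm slot, beside the wide one (80 to 100 mm between centres along y, on either side of it), same axes, origin at the centre of its underside. Its ribbed black wheel is 6 mm wide, radius 22 mm, and stands 13 mm above the origin.
- dim_wheel_mark (a point): White index rib on the rim of the narrow dimmer wheel, 22 mm from its axle; it moves only when that wheel is turned or pressed.

How it is judged:
By the outcome, as a careful person would: the job done as asked, in the order asked, and still so for the second after the job is handed in, with the robot touching nothing.
It also fails if it takes over 32 s, if anything falls off the work surface, if the arm or the gripper's body presses on something with over 40 N, if the wrist force passes 120 N, or if a joint passes its speed limit or range.

## Working session

There is one attempt and no reset: what is moved stays moved. The work goes in short steps, Python scripts to look and compute and a tool call to move; the robot and the scene stay as the last step left them, time stands still between calls to the robot, and variables do not carry over. Pictures are saved under pics/ and viewed, at most 10 in all, crops included, and the job is handed in when it is done.

Besides the shell and the picture viewer there is one more tool, called after "Call:" as name(argument=value, ...) on one line, values as JSON. move_arm: Moves the arm, as the interface text tells. Its arguments: {"type":"object","properties":{"commands":{"type":"array","items":{"type":"object","properties":{"linear":{"type":"array","items":{"type":"number"}},"rot":{"type":"array","items":{"type":"number"}},"grip":{"type":"number"}}}},"force":{"type":"number"}},"required":["commands"]}

```bash
mkdir -p pics; cat > h.py <<'E'
import numpy as np, cv2
from plant import bot
from scipy.spatial.transform import Rotation as R
def ray(cam,uv,z,cp=None):
    c=cp or bot.camera_params(cam);K=np.array(c["camera_matrix"]);Rm=cv2.Rodrigues(np.array(c["rvec"],float))[0];t=np.array(c["tvec"],float).ravel()
    d=Rm.T@np.linalg.inv(K)@np.array([uv[0],uv[1],1.]);o=-Rm.T@t
    return o+d*(z-o[2])/d[2]
def proj(cam,p,cp=None):
    c=cp or bot.camera_params(cam)
    return cv2.projectPoints(np.array(p,float).reshape(-1,3),np.array(c["rvec"],float),np.array(c["tvec"],float),np.array(c["camera_matrix"],float),None)[0].reshape(-1,2)
E
python3 - <<'E'
from h import *
o=bot.get_obs();print(o["clock"],o["eef_pos"],o["eef_rot"],o["contact_force"])
for cam in("top","scene"):
    im=bot.get_image(cam);cv2.imwrite(f"pics/{cam}0.png",im)
    for n in("level_unit","dim_unit","dim_wheel_mark"):
        for d in bot.tip_of(cam,n)[:2]:print(cam,n,d,ray(cam,d["xy"],.06).round(4))
    if cam=="top":
        print(bot.boxes_of(cam,"level_unit")[:2],bot.boxes_of(cam,"dim_unit")[:2])
print(bot.get_obs()["clock"])
E
```

```text
0.0 [ 0.19850199 -0.64458662  0.24670585] [ 9.88862414e-01  1.48829924e-01 -1.96297485e-04 -8.61149161e-04] [0.39431119 0.75768067 1.84098844]
top level_unit {'xy': [274.0, 215.4], 'score': 0.64} [0.5304 0.0898 0.06  ]
top dim_unit {'xy': [318.9, 229.1], 'score': 0.78} [0.5056 0.0068 0.06  ]
top dim_wheel_mark {'xy': [315.0, 229.9], 'score': 0.44} [0.5041 0.014  0.06  ]
[{'rect': [258.9, 191.9, 24.8, 46.9], 'score': 0.72}] [{'rect': [308.5, 208.5, 15.6, 34.1], 'score': 0.89}]
scene level_unit {'xy': [329.4, 185.8], 'score': 0.66} [0.525  0.1006 0.06  ]
scene dim_unit {'xy': [286.4, 206.9], 'score': 0.72} [0.5063 0.0086 0.06  ]
scene dim_wheel_mark {'xy': [280.1, 201.3], 'score': 0.61} [0.488  0.0111 0.06  ]
0.5
```

```bash
python3 - <<'E'
import cv2
a=cv2.imread("pics/top0.png")[150:300,210:390];cv2.imwrite("pics/topc.png",cv2.resize(a,None,fx=4,fy=4,interpolation=cv2.INTER_CUBIC))
a=cv2.imread("pics/scene0.png")[120:260,220:420];cv2.imwrite("pics/scc.png",cv2.resize(a,None,fx=4,fy=4,interpolation=cv2.INTER_CUBIC))
E
```

```text
(no output)
```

View pics/topc.png

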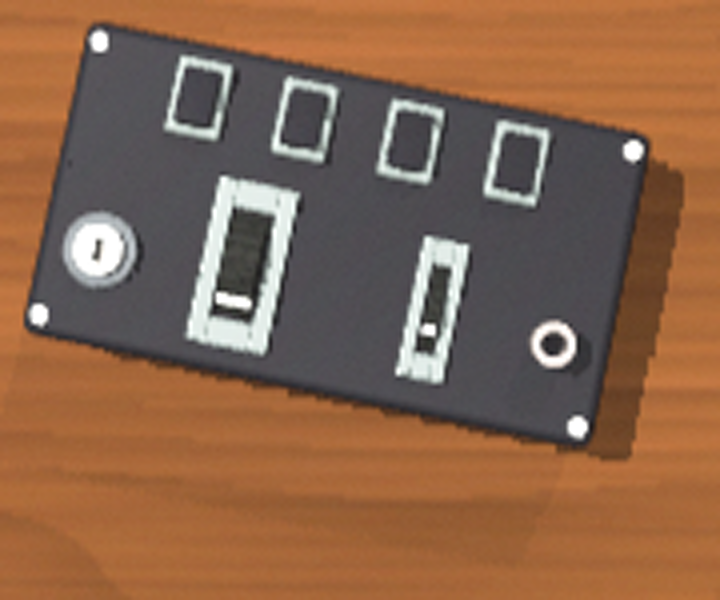

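View pics/scc.png

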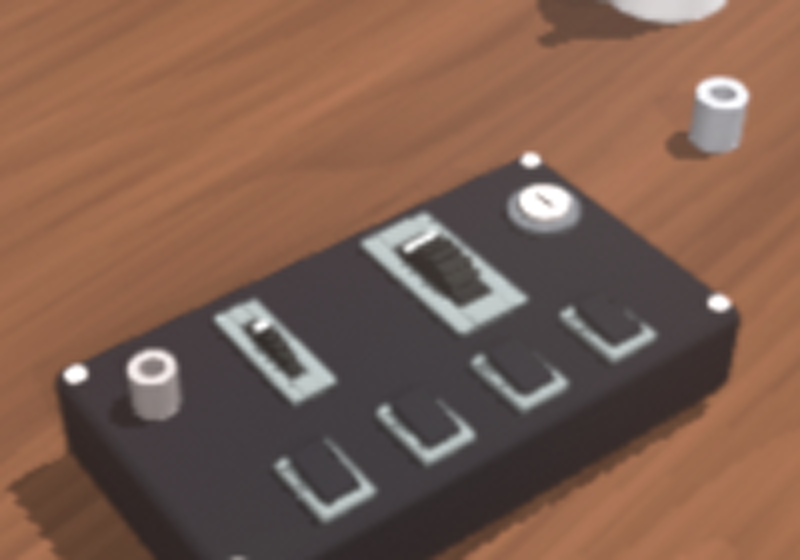

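```bash
cat >> h.py <<'E'
def rel(p,yaw):  # shift in tool mm and tool-z rotation deg (tool down)
    o=bot.get_obs();r=R.from_quat(o["eef_rot"]);x=r.as_matrix()[:,0]
    dy=(np.degrees(yaw-np.arctan2(x[1],x[0]))+180)%360-180
    return (r.inv().apply(np.array(p)-o["eef_pos"])*1000).round(1),round(-dy,1)
E
python3 - <<'E'
from h import *
c=[(220,177),(300,190),(267,355),(187,340)]
W=np.array([ray("top",(u/4+210-.4,v/4+150-.4),.064) for u,v in c]);print(W.round(4))
e=W[0]-W[3]+W[1]-W[2];y=np.arctan2(e[1],e[0]);C=W.mean(0)
print(C,np.degrees(y),np.linalg.norm(e)/2,np.linalg.norm(W[0]-W[1]))
print([ray("top",(u/4+210-.4,v/4+150-.4),.060).round(4) for u,v in [(99,41),(633,150),(578,427),(38,315)]])
print(rel([*C[:2],.19],y),rel([.45,-.35,.24],y))
E
```

```text
[[0.5699 0.1071 0.064 ]
 [0.564  0.0702 0.064 ]
 [0.4883 0.0846 0.064 ]
 [0.495  0.1213 0.064 ]]
[0.52928253 0.09576776 0.064     ] -10.746048629867717 0.0766620047755492 0.037348220002908286
[array([0.6335, 0.1648, 0.06  ]), array([ 0.5836, -0.0834,  0.06  ]), array([ 0.4561, -0.0579,  0.06  ]), array([0.506 , 0.1908, 0.06  ])]
(array([ 534. , -610.7,   57.7]), np.float64(27.9)) (array([ 327. , -208. ,    7.6]), np.float64(27.9))
```

Call:
move_arm(commands=[{"linear": [35, -22, 0], "rot": [0, 0, 3], "grip": -1}, {"linear": [70, -44, 0], "rot": [0, 0, 6], "grip": -1}, {"linear": [105, -66, 0], "rot": [0, 0, 9], "grip": -1}, {"linear": [140, -88, 0], "rot": [0, 0, 12], "grip": -1}, {"linear": [175, -112, 0], "rot": [0, 0, 15], "grip": -1}, {"linear": [210, -134, 0], "rot": [0, 0, 18], "grip": -1}, {"linear": [245, -156, 0], "rot": [0, 0, 21], "grip": -1}, {"linear": [280, -178, 0], "rot": [0, 0, 24], "grip": -1}, {"linear": [315, -200, 0], "rot": [0, 0, 28], "grip": -1}, {"linear": [335, -236, 4], "rot": [0, 0, 28], "grip": -1}, {"linear": [354, -272, 8], "rot": [0, 0, 28], "grip": -1}, {"linear": [372, -308, 12], "rot": [0, 0, 28], "grip": -1}], force=20)

```text
clock: 1.5
eef_pos: [0.4642, -0.2392, 0.2357]
eef_rot: [0.996, -0.095, 0.0, 0.0]
contact_force: [0.8, 0.2, -0.3]
width: 0.131
grip_force: 0.0
```

```bash
python3 - <<'E'
from h import *
o=bot.get_obs();print(o["clock"],o["eef_pos"],o["q"],o["width"]);print(rel([.529,.096,.19],np.radians(-11)))
E
```

```text
1.5 [ 0.46421255 -0.23918018  0.23571783] [ 0.43277222  0.24261793 -0.08965504  1.92708369  0.02601683  0.97220833
 -1.4291063 ] 0.13144372376155247
(array([   0.5, -341.4,   45.7]), np.float64(0.1))
```

Call:
move_arm(commands=[{"linear": [0, -38, 5], "rot": [0, 0, 0], "grip": -1}, {"linear": [0, -76, 10], "rot": [0, 0, 0], "grip": -1}, {"linear": [0, -114, 15], "rot": [0, 0, 0], "grip": -1}, {"linear": [0, -152, 20], "rot": [0, 0, 0], "grip": -1}, {"linear": [0, -190, 25], "rot": [0, 0, 0], "grip": -1}, {"linear": [0, -228, 30], "rot": [0, 0, 0], "grip": -1}, {"linear": [0, -266, 35], "rot": [0, 0, 0], "grip": -1}, {"linear": [0, -304, 40], "rot": [0, 0, 0], "grip": -1}, {"linear": [0, -325, 45], "rot": [0, 0, 0], "grip": -1}, {"linear": [0, -325, 45], "rot": [0, 0, 0], "grip": -1}, {"linear": [0, -325, 45], "rot": [0, 0, 0], "grip": -1}])

```text
clock: 2.42
eef_pos: [0.5248, 0.0791, 0.1904]
eef_rot: [0.996, -0.093, -0.0, -0.0]
contact_force: [-0.1, -0.7, 0.4]
width: 0.004
grip_force: 0.0
```

```bash
python3 - <<'E'
from h import *
o=bot.get_obs();cp=bot.camera_params("wrist");im=bot.get_image("wrist")
print(o["clock"],o["eef_pos"],o["width"],o["contact_force"]);print(rel([.529,.096,.19],np.radians(-11)))
cv2.imwrite("pics/w1.png",im)
for d in bot.tip_of("wrist","level_unit")[:2]:print(d,ray("wrist",d["xy"],.06,cp))
t=o["eef_pos"];print(proj("wrist",[[*t[:2],t[2]-.025],[.529,.096,.064]],cp))
E
```

```text
2.4167 [0.52479645 0.07911545 0.19044338] 0.004407134775858011 [-0.06253205 -0.67178939  0.4355902 ]
(array([  0.6, -19. ,   0.6]), np.float64(0.1))
[[323.3016928  251.68516627]
 [303.43936965 199.70350965]]
```

View pics/w1.png

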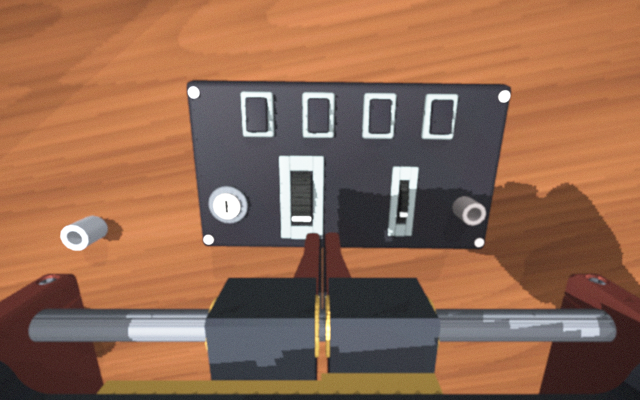

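```bash
python3 - <<'E'
from h import *
W=np.array([ray("wrist",p,.064) for p in [(281,156),(324,156),(322,240),(278.5,238.5)]])
e=W[0]-W[3]+W[1]-W[2];C=W.mean(0);y=np.arctan2(e[1],e[0])
print(C,np.degrees(y),np.linalg.norm(e)/2,np.linalg.norm(W[0]-W[1]),np.linalg.norm(W[2]-W[3]))
M=ray("wrist",(301.5,219),.069);print(M, R.from_euler('z',-y).apply(M-C))
C=.5*C+.5*np.array([.5293,.0958,.064]);d=np.array([np.cos(y),np.sin(y),0])
for s,z in((-.018,.09),(0,.09),(.02,.09)):
  p=C+s*d;p[2]=z+.025;print(rel(p,y))
E
```

```text
[0.5299012  0.09501948 0.064     ] -13.459685440127942 0.07713046548979086 0.03670134380801286 0.04021836697662369
[0.51338116 0.09805031 0.069     ] [-0.01677176 -0.00089765  0.005     ]
(array([-17. , -20.3,  75.7]), np.float64(2.5))
(array([  1. , -19.6,  75.7]), np.float64(2.5))
(array([ 21. , -18.7,  75.7]), np.float64(2.5))
```

Call:
move_arm(commands=[{"linear": [-8, -10, 35], "rot": [0, 0, 1], "grip": -1}, {"linear": [-17, -19.5, 65], "rot": [0, 0, 1], "grip": -1}, {"linear": [-17, -19.5, 82], "rot": [0, 0, 1], "grip": -1}, {"linear": [-17, -19.5, 88], "rot": [0, 0, 1], "grip": -1}, {"linear": [-17, -19.5, 91], "rot": [0, 0, 1], "grip": -1}, {"linear": [-17, -19.5, 91], "rot": [0, 0, 1], "grip": -1}, {"linear": [-17, -19.5, 91], "rot": [0, 0, 1], "grip": -1}])

```text
clock: 3.1
eef_pos: [0.5129, 0.0994, 0.1007]
eef_rot: [0.995, -0.104, 0.001, -0.0]
contact_force: [-0.3, 1.0, 0.2]
width: 0.005
grip_force: 0.1
```

Call:
move_arm(commands=[{"linear": [0, 0, 2], "rot": [0, 0, 0], "grip": -1}, {"linear": [0, 0, 4], "rot": [0, 0, 0], "grip": -1}, {"linear": [0, 0, 4], "rot": [0, 0, 0], "grip": -1}, {"linear": [0, 0, 4], "rot": [0, 0, 0], "grip": -1}])

```text
clock: 3.43
eef_pos: [0.5123, 0.1001, 0.0962]
eef_rot: [0.995, -0.104, 0.0, 0.0]
contact_force: [-0.3, -1.2, 4.9]
width: 0.006
grip_force: 4.2
```

Call:
move_arm(commands=[{"linear": [3, 0, 0], "rot": [0, 0, 0], "grip": -1}, {"linear": [6, 0, -0.5], "rot": [0, 0, 0], "grip": -1}, {"linear": [9, 0, -1], "rot": [0, 0, 0], "grip": -1}, {"linear": [12, 0, -1], "rot": [0, 0, 0], "grip": -1}, {"linear": [15, 0, -1], "rot": [0, 0, 0], "grip": -1}, {"linear": [18, 0, -1], "rot": [0, 0, 0], "grip": -1}, {"linear": [20, 0, -1], "rot": [0, 0, 0], "grip": -1}])

```text
clock: 4.02
eef_pos: [0.5327, 0.096, 0.0972]
eef_rot: [0.995, -0.104, 0.001, -0.0]
contact_force: [-1.0, -0.5, 5.3]
width: 0.002
grip_force: 2.7
```

Call:
move_arm(commands=[{"linear": [3, 0, 0], "rot": [0, 0, 0], "grip": -1}, {"linear": [6, 0, 0], "rot": [0, 0, 0], "grip": -1}, {"linear": [9, 0, 0.3], "rot": [0, 0, 0], "grip": -1}, {"linear": [12, 0, 0.6], "rot": [0, 0, 0], "grip": -1}, {"linear": [15, 0, 1], "rot": [0, 0, 0], "grip": -1}, {"linear": [18, 0, 1], "rot": [0, 0, 0], "grip": -1}, {"linear": [20, 0, 1], "rot": [0, 0, 0], "grip": -1}])

```text
clock: 4.6
eef_pos: [0.552, 0.0921, 0.0959]
eef_rot: [0.995, -0.104, 0.001, -0.0]
contact_force: [-0.4, 0.2, 3.4]
width: 0.004
grip_force: 1.3
```

Call:
move_arm(commands=[{"linear": [0, 0, -8], "rot": [0, 0, 0], "grip": -1}, {"linear": [0, 0, -16], "rot": [0, 0, 0], "grip": -1}, {"linear": [-15, 0, -16], "rot": [0, 0, 0], "grip": -1}, {"linear": [-30, 0, -16], "rot": [0, 0, 0], "grip": -1}, {"linear": [-30, 0, -8], "rot": [0, 0, 0], "grip": -1}, {"linear": [-30, 0, -3], "rot": [0, 0, 0], "grip": -1}, {"linear": [-30, 0, -1], "rot": [0, 0, 0], "grip": -1}, {"linear": [-30, 0, -1], "rot": [0, 0, 0], "grip": -1}, {"linear": [-27, 0, -1], "rot": [0, 0, 0], "grip": -1}, {"linear": [-24, 0, -1], "rot": [0, 0, 0], "grip": -1}, {"linear": [-21, 0, -1], "rot": [0, 0, 0], "grip": -1}, {"linear": [-18, 0, -1], "rot": [0, 0, 0], "grip": -1}])

```text
clock: 5.6
eef_pos: [0.5331, 0.0958, 0.0965]
eef_rot: [0.995, -0.104, -0.001, 0.0]
contact_force: [-4.5, 1.1, 5.6]
width: 0.009
grip_force: 3.0
```

Call:
move_arm(commands=[{"linear": [3, 0, 0], "rot": [0, 0, 0], "grip": -1}, {"linear": [6, 0, 0], "rot": [0, 0, 0], "grip": -1}, {"linear": [9, 0, 0], "rot": [0, 0, 0], "grip": -1}])

```text
clock: 5.85
eef_pos: [0.542, 0.0939, 0.0965]
eef_rot: [0.995, -0.104, -0.001, 0.0]
contact_force: [-5.1, 1.7, 6.1]
width: 0.005
grip_force: 2.8
```

The tangential force is about 5 N against 0.7 N rolling resistance, so the wheel is at its stop. I'll lift straight up and check.

Call:
move_arm(commands=[{"linear": [0, 0, -8], "rot": [0, 0, 0], "grip": -1}, {"linear": [0, 0, -30], "rot": [0, 0, 0], "grip": -1}, {"linear": [-20, 10, -65], "rot": [0, 0, 0], "grip": -1}, {"linear": [-40, 20, -95], "rot": [0, 0, 0], "grip": -1}, {"linear": [-40, 20, -95], "rot": [0, 0, 0], "grip": -1}, {"linear": [-40, 20, -95], "rot": [0, 0, 0], "grip": -1}])

```text
clock: 6.35
eef_pos: [0.5001, 0.0822, 0.1937]
eef_rot: [0.995, -0.104, 0.002, -0.0]
contact_force: [0.2, -0.1, -0.6]
width: 0.01
grip_force: 0.0
```

```bash
python3 - <<'E'
from h import *
o=bot.get_obs();print(o["clock"],o["eef_pos"],o["contact_force"])
im=bot.get_image("wrist");c=np.array([.5296,.0955,.06]);r=R.from_euler('z',-11.5,degrees=True)
for v in(1.2,1.3,1.4):
  a=v-.7;print(v,proj("wrist",c+r.apply([.028*np.sin(a),0,-.012+.028*np.cos(a)])))
u=proj("wrist",c)[0].astype(int);print(u)
x0,y0=max(u[0]-70,0),max(u[1]-60,0);cv2.imwrite("pics/w2.png",cv2.resize(im[y0:y0+120,x0:x0+190],None,fx=4,fy=4,interpolation=cv2.INTER_CUBIC));print(x0,y0)
E
```

```text
6.35 [0.50007141 0.08215184 0.19365634] [ 0.18284198 -0.06353818 -0.6213442 ]
1.2 [[300.10194815 157.59047589]]
1.3 [[300.14945432 154.47178502]]
1.4 [[300.22070146 151.5230852 ]]
[301 170]
231 110
```

View pics/w2.png

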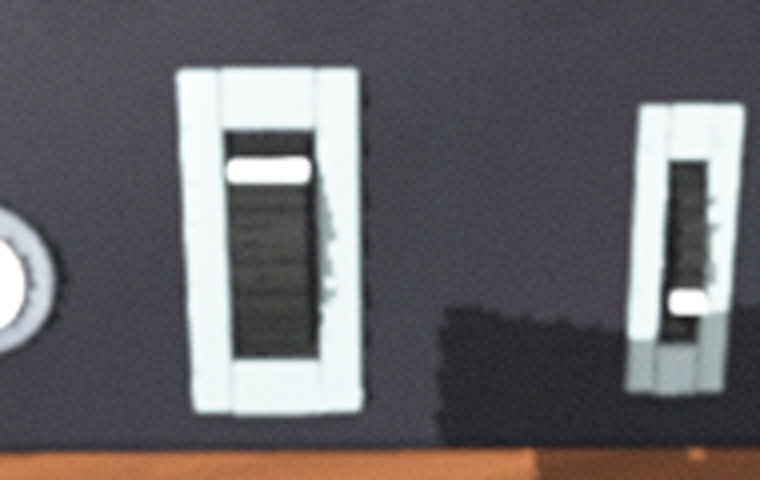

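The white rib is at pixel (298, 152.5), where a value of 1.4 should put it (row 151.5). The dimmer's rib hasn't moved.

```bash
python3 -c "
from plant import bot
print(bot.close_job())"
```

```text
the job is handed in; nothing more can be done
None
```

The wide levelling wheel is rolled to its stop towards the rockers, the finger is clear, the dimmer wheel was left alone, and the job was handed in at about 6.4 s.

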